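Tap the brim pins down in order

TASK

On the teardrop hat block, tap the three raised brim pins lightly down with a fingertip until each head sits on its steel bush: first the one at the pointed front, then the one at the round back, and last the one at the side. Only press them, so lightly that the sprung bushes are not driven deep into the board; do not pull any pin up, do not lean on the wooden block, and leave everything else standing where it is.

Things in the scene. Friction and masses are not known exactly. Their poses are not given: they have to be found in the camera images.
- brim: teardrop brim board, 300 x 250 x 20 mm, fixed to the table, with a teardrop crown block (128 x 100 mm, its top at 65 mm) on it. Both are pointed at the front, round at the back. Origin on the table under the crown, x to the pointed front, y to the left side, z up. Three more pins of the same look, 45 mm high, are already down on it at x, y = (75, 60), (75, -60), (-88, 75) mm
- pin_front_top (a point): centre of the top face of the steel head of the front pin (beyond the pointed end of the crown); the head is 18 mm across and 15 mm tall, its top 45 mm above the table when the pin is fully down and up to 57 mm when raised. Its z axis points up
- pin_front (a joint): how far the front pin (beyond the pointed end of the crown) has been pushed down, m: starts between 0 and 0.002, 0.012 is fully down (the head then sits on its bush), below 0 means pulled up. It slides straight down, resists with about 2 N of friction (more if pushed fast) and stays where it is left
- bush_front (a joint): how far the sprung steel bush under the front pin (beyond the pointed end of the crown) is driven into the board, m: 0 at rest. The bush is 19 mm across and stands 10 mm above the board; once the head sits on it, it begins to yield at 6 N and then 1.5 N more per mm, and springs back up when let go; 0.009 is its end
- pin_back_top (a point): centre of the top face of the steel head of the back pin (beyond the round end of the crown); the head is 18 mm across and 15 mm tall, its top 45 mm above the table when the pin is fully down and up to 57 mm when raised. Its z axis points up
- pin_back (a joint): how far the back pin (beyond the round end of the crown) has been pushed down, m: starts between 0 and 0.002, 0.012 is fully down (the head then sits on its bush), below 0 means pulled up. It slides straight down, resists with about 2 N of friction (more if pushed fast) and stays where it is left
- bush_back (a joint): how far the sprung steel bush under the back pin (beyond the round end of the crown) is driven into the board, m: 0 at rest. The bush is 19 mm across and stands 10 mm above the board; once the head sits on it, it begins to yield at 6 N and then 1.5 N more per mm, and springs back up when let go; 0.009 is its end
- pin_side_top (a point): centre of the top face of the steel head of the side pin (beside the crown, on its left when looking from the round end to the pointed end); the head is 18 mm across and 15 mm tall, its top 45 mm above the table when the pin is fully down and up to 57 mm when raised. Its z axis points up
- pin_side (a joint): how far the side pin (beside the crown, on its left when looking from the round end to the pointed end) has been pushed down, m: starts between 0 and 0.002, 0.012 is fully down (the head then sits on its bush), below 0 means pulled up. It slides straight down, resists with about 2 N of friction (more if pushed fast) and stays where it is left
- bush_side (a joint): how far the sprung steel bush under the side pin (beside the crown, on its left when looking from the round end to the pointed end) is driven into the board, m: 0 at rest. The bush is 19 mm across and stands 10 mm above the board; once the head sits on it, it begins to yield at 6 N and then 1.5 N more per mm, and springs back up when let go; 0.009 is its end
- spool: bystander: wooden thread spool, 32 mm across, 40 mm tall, upright on the brim board opposite the side pin; origin at the centre of its underside
- weight: bystander: brass knob weight, 34 mm across, 42 mm tall, upright on the brim board; origin at the centre of its underside
- glue: bystander: white glue bottle with cap, 52 mm across, 150 mm tall, standing on the table to the robot's left; origin at the centre of its underside
- tin: bystander: round steel tin, 72 mm across, 28 mm tall, on the table to the robot's left; origin at the centre of its underside
- brush: bystander: brush lying on the table to the robot's right; origin under its middle
- hammer: bystander: hammer lying on the table to the robot's right; origin under its middle
- dome: bystander: small round domed wooden block, 100 mm across, 78 mm tall, on the table to the right of the brim board; origin at the centre of its underside

How it is judged:
By the outcome, as a careful person would: the job done as asked, in the order asked, and still so for the second after the job is handed in, with the robot touching nothing.
It also fails if it takes over 42 s, if anything falls off the work surface, if the arm or the gripper's body presses on something with over 40 N, if the wrist force passes 120 N, or if a joint passes its speed limit or range.

ROBOT

A 6-joint arm with a two-finger parallel gripper is mounted at the origin on the work surface. World frame = base frame: x ahead of the robot, y to its left, z up, the work surface at z = 0. Lengths are in m, angles in rad, forces in N, time in s.
With the tool pointing down it reaches from about 0.35 to 0.925 m from the base axis. Payload 6.4 kg.
Tool frame: the origin (TCP) lies between the finger pads; the fingertips stand 19 mm ahead of it and the grasp point (between the pads) is the TCP; z points along the fingers, y is the line along which they close (so a half turn about z gives the same grasp; the last joint's range is limited). The gripper opens to 85 mm and grips with 20 to 120 N. Pads are 22 mm wide; open, the fingers measure 114 mm over their backs; the gripper's body (76 mm by 85 mm) begins 54 mm behind the grasp point. The pads swing forward as they close: fully open they stand 13 mm farther back than shut.
Start: joints at [0.995, 0.245, 1.558, -0, 1.339, -0.174], TCP at [0.254, 0.598, 0.25] pointing down, gripper open.
Joint ranges: [-3.13, 3.13], [-1.02, 2.26], [0.13, 2.54], [-0.95, 4.09], [0.21, 2.88], [-2.74, 2.74]. Speed limits (rad/s): [2.57, 2.57, 3.14, 3.14, 3.14, 3.14].

INTERFACE

Orientations are given as a rotation vector (axis times angle).
In Python, from station import read_state, camera, finish_job, boxes_of, regions_of gives the robot as it stands.
- The arm moves only by the shell command python3 -m inch 'ROWS'. ROWS is JSON, a list of rows, each a list of 7 numbers: the shift along the world's x, y, z in m, then the turn, a rotation vector about the world's x, y, z in rad, then the gripper's target within -1 to 1 (shut at 1, half-way at 0, fully open at -1). In form: [[tx, ty, tz, wx, wy, wz, gripper], ...]. A call has 1 to 12 rows; each row shifts and turns the commanded pose from where the row before left it; what a row does not reach is not made up. A row lasts 1/8 s, in which the tool goes at most 62.5 mm and 10.7 degrees, less where a joint would pass 70% of its speed; a pose out of reach is approached as far as the arm can. A call with a gripper value outside its range is refused whole. The fingers move at their own pace and stop on an object; the grip force is fixed at half the most. Time passes only in rows, so rows that do not move let the fingers close. It gives the time, the measured TCP pose, the force, the opening and the grip force at its end, in the units of the state.
- read_state(): the state, without advancing time (a new reading comes with each control period).
- camera(name): name is "scene" or "top" or "wrist"; returns a dict with "color" (420x560x3 uint8, blue, green, red), "vertical_fov" (degrees; the focal length in pixels is half the picture's height over the tangent of half this angle, whatever the lens; pixels are square), "cx", "cy" (the principal point, pixels), "R" (3x3) and "t" (3): a world point X has camera coordinates R X + t; the wrist camera has in their place "T_tool_cam" (4x4, takes a point from camera to tool coordinates, whose origin is the TCP and whose axes are the flange's). Camera axes: x right, y down, z forward; pixel columns grow to the right and rows downward; lengths in m; the calibration is good to about 2 mm. A picture is of the moment at which its call begins: read the wrist's pose just before it. There is no depth.
- finish_job(): hands the job in; it is judged then, once.
Trained networks look in the newest picture that a camera, given by its name, has taken for a name from the list of things; names that differ only in an ending like _2 or _b are one class to them, and where a whole thing is asked for, a point or a joint stands for the part that bears it (a point fixed in the world has none). Each returns a list of dicts, best first, with "p" (0 to 1); they miss things now and then, are a little off and sometimes report something else, mostly with a low value. They report only what shows in the picture. A call takes as long as a camera call.
- boxes_of(thing, camera): "location" ([x, y, z] in m, in world coordinates, good to about 4 mm: the middle of the surface that is visible of it).
- regions_of(thing, camera): "pixels" (420x560 bool, what is visible of it).
The state is a dict: "t": time; "joint_pos": joint angles; "joint_vel": joint speeds; "joint_efforts": joint torques, N m; "eef_pos": TCP position; "orientation": TCP orientation; "contact_force": force on the tool from outside, world axes, zero at the start; "moment": the same for the moment, N m; "finger_gap": opening from 0.0 (shut) to 1.0 (fully open); "gripper_force": force on a finger pad.
Only numpy, scipy, OpenCV 4.12 (cv2) and the standard library are available. Lean on these libraries where they do the work, as an engineer would, in place of code of your own. Each camera call takes 0.05 s, during which the arm holds its last target. There are 200 camera calls.

## Working session

There is one attempt and no reset: what is moved stays moved. The work goes in short steps, Python scripts to look and compute and a shell command to move; the robot and the scene stay as the last step left them, time stands still between calls to the robot, and variables do not carry over. Pictures are saved under pics/ and viewed, at most 10 in all, crops included, and the job is handed in when it is done.

```bash
mkdir -p pics; cat > h.py <<'E'
import numpy as np, cv2
from station import *
def foc(c): return c["color"].shape[0]/2/np.tan(np.radians(c["vertical_fov"]/2))
def proj(c,X):
    p=np.array(c["R"])@np.array(X)+np.array(c["t"]); f=foc(c); return c["cx"]+f*p[0]/p[2], c["cy"]+f*p[1]/p[2]
def ray(c,u,v,z):
    R=np.array(c["R"]);t=np.array(c["t"]);f=foc(c);o=-R.T@t
    d=R.T@np.array([(u-c["cx"])/f,(v-c["cy"])/f,1]);return o+d*(z-o[2])/d[2]
E
python3 - <<'E'
from h import *
s=read_state();print({k:np.round(v,3) for k,v in s.items()})
ims=[]
for n in("scene","top"):
    c=camera(n);cv2.imwrite(f"pics/{n}.png",c["color"])
    for t in("brim","pin_front_top","pin_back_top","pin_side_top","spool","weight","glue","tin"):
        for b in boxes_of(t,n)[:4]: print(n,t,np.round(b["location"],3),round(b["p"],2),np.round(proj(c,b["location"])))
E
```

```text
{'t': np.float64(0.0), 'joint_pos': array([ 0.995,  0.246,  1.559,  0.   ,  1.339, -0.174]), 'joint_vel': array([ 0.001,  0.002, -0.001,  0.001, -0.001, -0.001]), 'joint_efforts': array([ 0.0000e+00, -4.2951e+01, -3.2613e+01, -0.0000e+00,  5.0000e-03,
       -0.0000e+00]), 'eef_pos': array([0.254, 0.598, 0.249]), 'orientation': array([-6.270e-01, -3.078e+00,  3.000e-03]), 'contact_force': array([ 0.263, -0.353,  0.791]), 'moment': array([-0.001,  0.06 ,  0.101]), 'gripper_force': np.float64(0.0), 'finger_gap': np.float64(1.0)}
scene brim [ 0.607 -0.033  0.02 ] 0.92 [279. 240.]
scene pin_front_top [ 0.606 -0.036  0.016] 0.55 [278. 241.]
scene pin_back_top [0.574 0.061 0.055] 0.57 [319. 228.]
scene spool [ 0.484 -0.049  0.061] 0.54 [283. 194.]
scene weight [0.505 0.028 0.044] 0.63 [310. 209.]
scene glue [0.451 0.35  0.075] 0.68 [441. 205.]
scene tin [0.609 0.354 0.029] 0.62 [442. 267.]
top brim [ 0.574 -0.052  0.018] 0.88 [290. 199.]
top pin_back_top [0.594 0.357 0.027] 0.71 [154. 189.]
top weight [0.497 0.019 0.048] 0.43 [265. 223.]
top glue [0.438 0.344 0.097] 0.93 [148. 241.]
```

View pics/top.png

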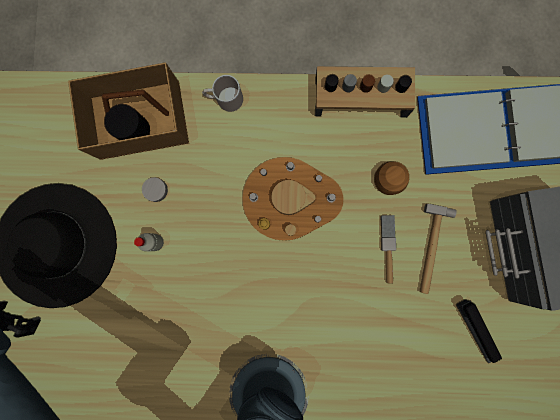

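View pics/scene.png

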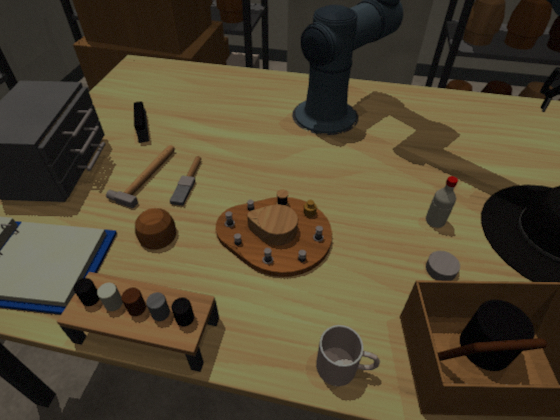

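The pictures show the brim with its point to the right in the top view (world -y). In the top picture the front pin is near (332,197), the back pin near (253,197) and the side pin near (290,166). I'll get approximate positions from these and move over the brim.

```bash
python3 - <<'E'
from h import *
c=camera("top")
for n,u,v,z in[("front",332,197,.056),("back",253,197,.056),("side",290,166,.056),("d1",318,178,.045),("d2",318,219,.045),("d3",263,171,.045)]: print(n,np.round(ray(c,u,v,z),3))
print(np.round(camera("wrist")["T_tool_cam"],3), camera("wrist")["vertical_fov"])
E
python3 -m inch '[[0.03,-0.055,0.01,0,0,0,1],[0.03,-0.055,0.01,0,0,0,1],[0.03,-0.055,0.01,0,0,0,1],[0.03,-0.055,0,0,0,0,1],[0.03,-0.055,0,0,0,0,1],[0.03,-0.055,0,0,0,0,1],[0.03,-0.055,0,0,0,0,1],[0.03,-0.055,0,0,0,0,1],[0.03,-0.055,0,0,0,0,1],[0.02,-0.055,0,0,0,0,1],[0.01,-0.05,0,0,0,0,1],[0,0,0,0,0,0,1]]'
```

```text
front [ 0.576 -0.172  0.056]
back [0.571 0.056 0.056]
side [ 0.664 -0.049  0.056]
d1 [ 0.632 -0.131  0.045]
d2 [ 0.512 -0.133  0.045]
d3 [0.65  0.03  0.045]
[[ 0.001 -0.965 -0.261  0.065]
 [ 1.     0.001  0.     0.001]
 [ 0.    -0.261  0.965 -0.123]
 [ 0.     0.     0.     1.   ]] 59.22711973680759
t: 2.55
eef_pos: [0.5529, -0.0015, 0.2798]
orientation: [0.634, 3.077, -0.001]
contact_force: [-0.5, 0.9, 1.3]
finger_gap: -0.001
gripper_force: 0.0
```

```bash
cat >> h.py <<'E'
from scipy.spatial.transform import Rotation as Ro
def wrist():
    s=read_state();c=dict(camera("wrist"));T=np.array(c["T_tool_cam"])
    W=np.eye(4);W[:3,:3]=Ro.from_rotvec(s["orientation"]).as_matrix();W[:3,3]=s["eef_pos"]
    C=np.linalg.inv(W@T);c["R"]=C[:3,:3];c["t"]=C[:3,3];return c
E
python3 - <<'E'
from h import *
c=wrist();im=c["color"].copy();cv2.imwrite("pics/w1.png",im)
for n,x,y,z in[("front",.576,-.172,.056),("back",.571,.056,.056),("side",.664,-.049,.056),("d1",.632,-.131,.045),("d2",.512,-.133,.045),("d3",.65,.03,.045)]: print(n,np.round(proj(c,[x,y,z])))
for t in ("pin_front_top","pin_back_top","pin_side_top"):
    for b in regions_of(t,"wrist")[:3]:
        v,u=np.nonzero(b["pixels"]);print(t,round(b["p"],2),u.min(),u.max(),v.min(),v.max(),len(u))
    for b in boxes_of(t,"wrist")[:6]: print(t,np.round(b["location"],3),round(b["p"],2))
E
```

```text
front [140. 258.]
back [348. 166.]
side [285. 287.]
d1 [203. 284.]
d2 [147. 184.]
d3 [350. 243.]
pin_front_top 0.7 133 153 247 266 327
pin_front_top [ 0.575 -0.168  0.057] 0.55
pin_back_top 0.61 342 361 158 177 305
pin_back_top [0.57  0.062 0.054] 0.78
pin_back_top [0.568 0.057 0.053] 0.31
```

View pics/w1.png

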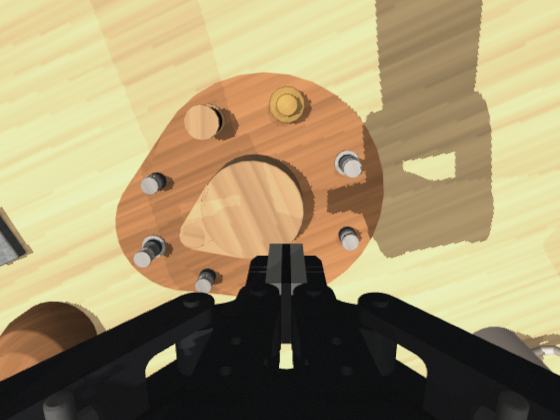

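The wrist picture shows the brim upside down. The front pin is at about (142,257), the back pin at about (350,166), and the side pin is hidden behind the fingers. I'll zoom in on the head discs.

```bash
python3 - <<'E'
import cv2,numpy as np
im=cv2.imread("pics/w1.png")
o=[]
for u,v in[(145,255),(352,168),(205,283),(152,184),(349,239)]:
    p=cv2.resize(im[v-20:v+20,u-20:u+20],(260,260),interpolation=cv2.INTER_CUBIC)
    for k in range(0,40,5): cv2.putText(p,str(u-20+k),(int(k*6.5),8),0,.28,(0,0,0));cv2.putText(p,str(v-20+k),(0,int(k*6.5)+4),0,.28,(0,0,0));cv2.line(p,(int(k*6.5),0),(int(k*6.5),260),(0,200,0),1);cv2.line(p,(0,int(k*6.5)),(260,int(k*6.5)),(0,200,0),1)
    o.append(p)
o.append(o[0]*0)
cv2.imwrite("pics/z.png",np.vstack([np.hstack(o[:3]),np.hstack(o[3:])]))
E
```

```text
(no output)
```

View pics/z.png

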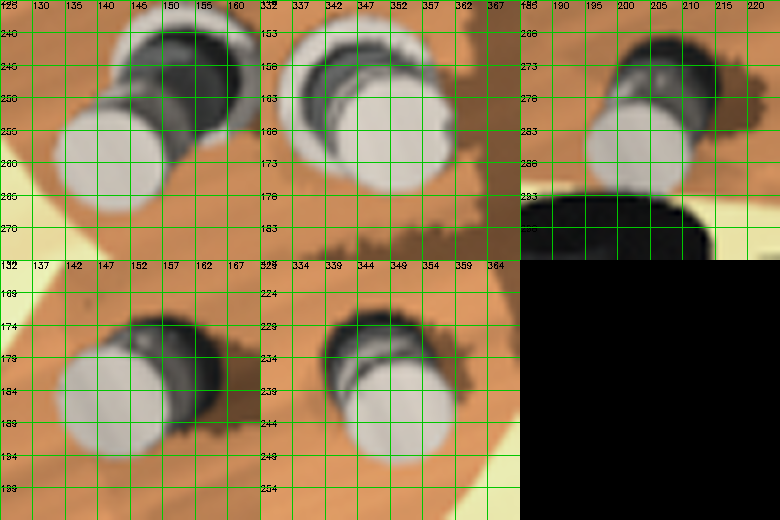

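In the zoomed view the disc centres are front (141.5,259), back (352,168), and the three lowered pins (202,286.5), (149,185.5) and (350,242). Fitting the brim pose to those now.

```bash
python3 - <<'E'
from h import *
c=wrist()
F=ray(c,141.5,259,.056);B=ray(c,352,168,.056)
D=np.array([ray(c,*p,.045) for p in[(202,286.5),(149,185.5),(350,242)]])
M=np.array([[75,60],[75,-60],[-88,75]])/1e3
mc=M.mean(0);dc=D[:,:2].mean(0);H=(M-mc).T@(D[:,:2]-dc);U,S,V=np.linalg.svd(H);R=V.T@U.T
o=dc-R@mc;print("origin",o,"yaw",np.arctan2(R[1,0],R[0,0]),"det",np.linalg.det(R),"res mm",(D[:,:2]-(M@R.T+o))*1e3)
print("F",F,"B",B,"brimframe",R.T@(F[:2]-o),R.T@(B[:2]-o)); print("side guess (0,.09):",R@[0,.09]+o)
print(read_state()["eef_pos"])
E
```

```text
origin [ 0.57374936 -0.05297439] yaw -1.5666397316387415 det 1.0000000000000002 res mm [[ 0.15537425 -0.52815942]
 [ 0.27679058  0.58197576]
 [-0.43216483 -0.05381635]]
F [ 0.57827102 -0.166351    0.056     ] B [0.5734502  0.06282273 0.056     ] brimframe [0.11339442 0.00405037] [-0.11579736  0.00018217]
side guess (0,.09): [ 0.66374858 -0.0526003 ]
[0.5522777  0.00256539 0.27993701]
```

```bash
python3 -m inch '[[0.008,-0.055,0,0,0,0,1],[0.008,-0.055,0,0,0,0,1],[0.008,-0.055,0,0,0,0,1],[0,0,-0.05,0,0,0,1],[0,0,-0.05,0,0,0,1],[0,0,-0.05,0,0,0,1],[0,0,-0.02,0,0,0,1],[0,0,0,0,0,0,1],[0,0,0,0,0,0,1]]'
python3 - <<'E'
from h import *
for i in range(3): print(np.round(read_state()["eef_pos"],4));c=wrist()
cv2.imwrite("pics/w2.png",c["color"]);print(np.round(proj(c,[.578,-.1665,.056])),np.round(proj(c,read_state()["eef_pos"]-[0,0,.019])))
E
```

```text
t: 4.08
eef_pos: [0.5781, -0.1641, 0.1124]
orientation: [0.625, 3.074, -0.002]
contact_force: [-0.2, 0.4, -0.4]
finger_gap: -0.002
gripper_force: 0.0
[ 0.5781 -0.1641  0.1124]
[ 0.5781 -0.1642  0.1126]
[ 0.578  -0.1641  0.1124]
[280. 234.] [284. 262.]
```

View pics/w2.png

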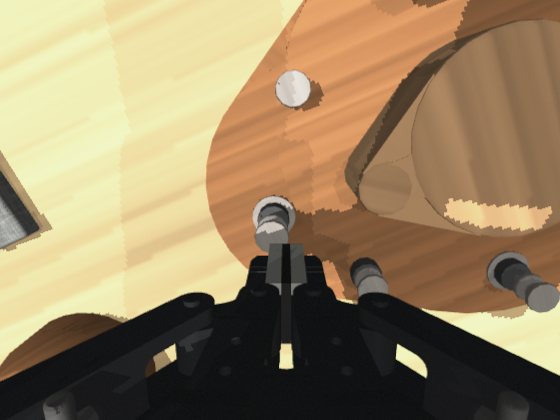

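The front head disc is at about (271,233), and the side pin's head disc at about (542,297). The earlier fit was about 4 mm off in y because the arm was still settling, so I'm re-measuring from this static picture.

```bash
python3 - <<'E'
from h import *
im=cv2.imread("pics/w2.png");o=[]
for u,v in[(271,228),(535,290)]:
    p=cv2.resize(im[v-25:v+25,u-25:u+25],(350,350))
    for k in range(0,50,5): cv2.putText(p,str(u-25+k),(k*7,8),0,.3,(0,0,0));cv2.putText(p,str(v-25+k),(0,k*7+4),0,.3,(0,0,0));cv2.line(p,(k*7,0),(k*7,350),(0,200,0),1);cv2.line(p,(0,k*7),(350,k*7),(0,200,0),1)
    o.append(p)
cv2.imwrite("pics/z2.png",np.hstack(o))
c=wrist();J=ray(c,271,233,.056)
print("F",J,"per px",ray(c,272,233,.056)-J,ray(c,271,234,.056)-J,"S",ray(c,542,297,.056),"tip",read_state()["eef_pos"])
E
```

```text
F [ 0.57536568 -0.17049092  0.056     ] per px [0.00020015 0.00047268 0.        ] [ 0.00050028 -0.00021819  0.        ] S [ 0.66598769 -0.05054183  0.056     ] tip [ 0.57742032 -0.16394136  0.11166821]
```

View pics/z2.png

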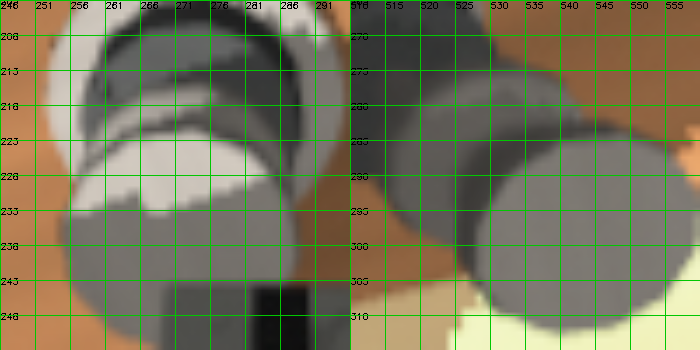

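```bash
python3 -m inch '[[0,-0.007,0,0,0,0,1],[0,0,-0.02,0,0,0,1],[0,0,-0.01,0,0,0,1],[0,0,0,0,0,0,1],[0,0,0,0,0,0,1],[0,0,0,0,0,0,1]]'; python3 -m inch '[[0,0,-0.002,0,0,0,1],[0,0,-0.002,0,0,0,1],[0,0,-0.001,0,0,0,1],[0,0,-0.001,0,0,0,1],[0,0,-0.001,0,0,0,1],[0,0,-0.001,0,0,0,1],[0,0,0,0,0,0,1]]'
```

```text
t: 5.03
eef_pos: [0.5768, -0.1706, 0.0804]
orientation: [0.627, 3.078, -0.0]
contact_force: [-0.3, -0.4, 1.1]
finger_gap: -0.002
gripper_force: 0.0
t: 5.9
eef_pos: [0.5765, -0.1705, 0.0718]
orientation: [0.627, 3.078, -0.0]
contact_force: [0.0, 0.0, 1.7]
finger_gap: 0.001
gripper_force: 0.3
```

```bash
python3 -m inch '[[0,0,-0.001,0,0,0,1],[0,0,-0.001,0,0,0,1],[0,0,-0.001,0,0,0,1],[0,0,-0.001,0,0,0,1],[0,0,-0.001,0,0,0,1]]'; python3 -m inch '[[0,0,-0.001,0,0,0,1],[0,0,0,0,0,0,1]]'; python3 -m inch '[[0,0,-0.001,0,0,0,1],[0,0,0,0,0,0,1]]';
```

```text
t: 6.52
eef_pos: [0.5765, -0.1705, 0.0668]
orientation: [0.627, 3.078, -0.0]
contact_force: [0.6, 0.6, 1.4]
finger_gap: 0.003
gripper_force: 0.9
t: 6.78
eef_pos: [0.5764, -0.1705, 0.0657]
orientation: [0.627, 3.078, -0.0]
contact_force: [0.1, -0.6, 0.9]
finger_gap: 0.002
gripper_force: 0.4
t: 7.02
eef_pos: [0.5764, -0.1705, 0.0647]
orientation: [0.627, 3.078, -0.0]
contact_force: [1.0, -0.5, -0.1]
finger_gap: 0.001
gripper_force: 0.4
```

```bash
for i in 1; do python3 -m inch '[[0,0,-0.0005,0,0,0,1],[0,0,0,0,0,0,1]]'; python3 -m inch '[[0,0,-0.0005,0,0,0,1],[0,0,0,0,0,0,1]]'; done
```

```text
t: 7.28
eef_pos: [0.5764, -0.1705, 0.0643]
orientation: [-0.627, -3.078, 0.0]
contact_force: [0.5, -0.2, 0.8]
finger_gap: 0.0
gripper_force: 0.6
t: 7.52
eef_pos: [0.5765, -0.1705, 0.0641]
orientation: [-0.627, -3.078, 0.0]
contact_force: [-0.7, 0.5, 4.1]
finger_gap: 0.003
gripper_force: 1.8
```

```bash
python3 -m inch '[[0,0,-0.0003,0,0,0,1],[0,0,0,0,0,0,1],[0,0,0,0,0,0,1]]'
```

```text
t: 7.9
eef_pos: [0.5765, -0.1706, 0.064]
orientation: [-0.627, -3.078, 0.0]
contact_force: [-0.9, 0.9, 5.6]
finger_gap: 0.004
gripper_force: 2.8
```

Front pin is seated: TCP at 0.064 with 5.6 N. Lifting now and moving over the back pin.

```bash
python3 -m inch '[[0,0,0.01,0,0,0,1],[0,0,0.04,0,0,0,1],[0,0,0.04,0,0,0,1],[0,0.05,0,0,0,0,1],[0,0.05,0,0,0,0,1],[0,0.05,0,0,0,0,1],[-0.002,0.05,0,0,0,0,1],[0,0.03,0,0,0,0,1],[0,0,-0.04,0,0,0,1],[0,0,0,0,0,0,1],[0,0,0,0,0,0,1]]'
python3 - <<'E'
from h import *
c=wrist();im=c["color"];e=read_state()["eef_pos"];print(e)
u,v=map(int,np.round(proj(c,[.574,.059,.056])));print(u,v)
v=min(v,380);p=cv2.resize(im[v-40:v+40,u-40:u+40],(560,560))
for k in range(0,80,5): cv2.putText(p,str(u-40+k),(k*7,8),0,.3,(0,0,0));cv2.putText(p,str(v-40+k),(0,k*7+4),0,.3,(0,0,0));cv2.line(p,(k*7,0),(k*7,560),(0,200,0),1);cv2.line(p,(0,k*7),(560,k*7),(0,200,0),1)
cv2.imwrite("pics/z3.png",p)
for du,dv in[(0,0),(5,0),(0,5)]:print(ray(c,u+du,v+dv,.056))
E
```

```text
t: 9.28
eef_pos: [0.5749, 0.0592, 0.1145]
orientation: [0.627, 3.077, 0.0]
contact_force: [0.7, 0.6, -0.5]
finger_gap: 0.0
gripper_force: 0.0
[0.57532684 0.05900389 0.11500737]
283 230
[0.57403152 0.05877918 0.056     ]
[0.57504508 0.06116771 0.056     ]
[0.57656805 0.05769711 0.056     ]
```

View pics/z3.png

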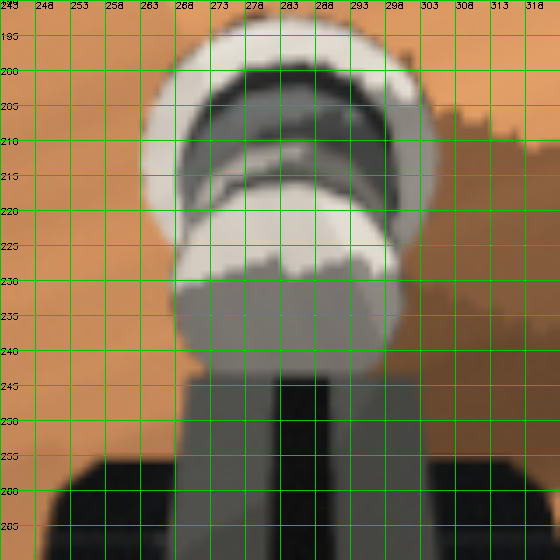

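The back head disc is centred near (283,232), so the tip is aligned with it.

```bash
python3 -m inch '[[0,0,-0.025,0,0,0,1],[0,0,-0.01,0,0,0,1],[0,0,-0.002,0,0,0,1],[0,0,-0.001,0,0,0,1],[0,0,-0.001,0,0,0,1],[0,0,-0.001,0,0,0,1],[0,0,-0.001,0,0,0,1],[0,0,-0.001,0,0,0,1],[0,0,-0.001,0,0,0,1],[0,0,-0.001,0,0,0,1],[0,0,-0.001,0,0,0,1],[0,0,0,0,0,0,1]]'; python3 -m inch '[[0,0,-0.001,0,0,0,1],[0,0,-0.001,0,0,0,1],[0,0,0,0,0,0,1],[0,0,0,0,0,0,1]]'
```

```text
t: 10.82
eef_pos: [0.5745, 0.0595, 0.0685]
orientation: [0.627, 3.078, 0.0]
contact_force: [1.7, 0.7, 1.4]
finger_gap: -0.0
gripper_force: 0.7
t: 11.32
eef_pos: [0.5743, 0.0595, 0.0664]
orientation: [-0.627, -3.078, 0.0]
contact_force: [0.6, -1.2, 1.1]
finger_gap: -0.001
gripper_force: 0.6
```

```bash
python3 -m inch '[[0,0,-0.001,0,0,0,1],[0,0,-0.0005,0,0,0,1],[0,0,0,0,0,0,1]]'; python3 -m inch '[[0,0,-0.0005,0,0,0,1],[0,0,0,0,0,0,1]]';python3 -m inch '[[0,0,-0.0005,0,0,0,1],[0,0,0,0,0,0,1]]'
```

```text
t: 11.7
eef_pos: [0.5742, 0.0595, 0.0648]
orientation: [-0.627, -3.078, 0.0]
contact_force: [0.4, -0.2, 0.1]
finger_gap: -0.001
gripper_force: 0.5
t: 11.95
eef_pos: [0.5743, 0.0595, 0.0644]
orientation: [-0.627, -3.078, 0.0]
contact_force: [0.5, 0.5, 2.0]
finger_gap: -0.001
gripper_force: 0.6
t: 12.2
eef_pos: [0.5743, 0.0595, 0.0641]
orientation: [-0.627, -3.078, 0.0]
contact_force: [-0.9, 0.6, 3.0]
finger_gap: -0.002
gripper_force: 1.3
```

```bash
python3 -m inch '[[0,0,-0.0004,0,0,0,1],[0,0,0,0,0,0,1],[0,0,0,0,0,0,1]]'
```

```text
t: 12.58
eef_pos: [0.5744, 0.0595, 0.064]
orientation: [-0.627, -3.078, 0.0]
contact_force: [-1.8, 0.1, 5.9]
finger_gap: 0.001
gripper_force: 2.7
```

Back pin is seated too. Next is the side pin.

```bash
python3 -m inch '[[0,0,0.01,0,0,0,1],[0,0,0.04,0,0,0,1],[0,0,0.04,0,0,0,1],[0.04,-0.04,0,0,0,0,1],[0.04,-0.04,0,0,0,0,1],[0.012,-0.03,0,0,0,0,1],[0,0,-0.04,0,0,0,1],[0,0,0,0,0,0,1],[0,0,0,0,0,0,1]]'
python3 - <<'E'
from h import *
c=wrist();im=c["color"];e=read_state()["eef_pos"];print(e)
u,v=map(int,np.round(proj(c,[.667,-.05,.056])));print(u,v)
p=cv2.resize(im[v-40:v+40,u-40:u+40],(560,560))
for k in range(0,80,5): cv2.putText(p,str(u-40+k),(k*7,8),0,.3,(0,0,0));cv2.putText(p,str(v-40+k),(0,k*7+4),0,.3,(0,0,0));cv2.line(p,(k*7,0),(k*7,560),(0,200,0),1);cv2.line(p,(0,k*7),(560,k*7),(0,200,0),1)
cv2.imwrite("pics/z4.png",p)
for du,dv in[(0,0),(5,0),(0,5)]:print(ray(c,u+du,v+dv,.056))
E
```

```text
t: 13.7
eef_pos: [0.6666, -0.0502, 0.1146]
orientation: [0.626, 3.078, -0.0]
contact_force: [-0.2, -0.9, 0.3]
finger_gap: 0.003
gripper_force: 0.0
[ 0.6671608  -0.05021938  0.11536747]
285 231
[ 0.66677279 -0.04984839  0.056     ]
[ 0.66778536 -0.04745532  0.056     ]
[ 0.66931746 -0.05092667  0.056     ]
```

View pics/z4.png

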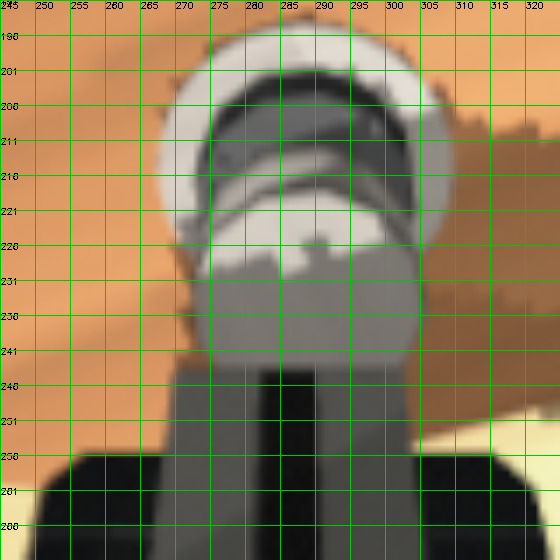

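The side head is centred near (288,234), within about 2 mm of the tip. Correcting by (+0.002,+0.001) and pressing.

```bash
python3 -m inch '[[0.002,0.001,-0.025,0,0,0,1],[0,0,-0.01,0,0,0,1],[0,0,-0.002,0,0,0,1],[0,0,-0.001,0,0,0,1],[0,0,-0.001,0,0,0,1],[0,0,-0.001,0,0,0,1],[0,0,-0.001,0,0,0,1],[0,0,-0.001,0,0,0,1],[0,0,-0.001,0,0,0,1],[0,0,-0.001,0,0,0,1],[0,0,-0.001,0,0,0,1],[0,0,0,0,0,0,1]]'; python3 -m inch '[[0,0,-0.001,0,0,0,1],[0,0,-0.001,0,0,0,1],[0,0,-0.001,0,0,0,1],[0,0,0,0,0,0,1]]'
```

```text
t: 15.25
eef_pos: [0.6685, -0.0496, 0.0686]
orientation: [0.627, 3.078, -0.0]
contact_force: [-0.5, -1.2, 1.6]
finger_gap: 0.002
gripper_force: 0.7
t: 15.75
eef_pos: [0.6683, -0.0495, 0.0655]
orientation: [-0.627, -3.078, 0.0]
contact_force: [1.6, -0.6, 1.5]
finger_gap: -0.002
gripper_force: 0.7
```

```bash
python3 -m inch '[[0,0,-0.0005,0,0,0,1],[0,0,-0.0005,0,0,0,1],[0,0,0,0,0,0,1]]'; python3 -m inch '[[0,0,-0.0005,0,0,0,1],[0,0,0,0,0,0,1]]'
```

```text
t: 16.12
eef_pos: [0.6683, -0.0495, 0.0645]
orientation: [-0.627, -3.078, -0.0]
contact_force: [0.5, 0.4, 1.4]
finger_gap: 0.002
gripper_force: 0.6
t: 16.38
eef_pos: [0.6683, -0.0495, 0.0641]
orientation: [-0.627, -3.078, -0.0]
contact_force: [-0.1, -0.3, 2.4]
finger_gap: -0.002
gripper_force: 0.9
```

```bash
python3 -m inch '[[0,0,-0.0005,0,0,0,1],[0,0,0,0,0,0,1],[0,0,0,0,0,0,1]]'
```

```text
t: 16.75
eef_pos: [0.6684, -0.0495, 0.0641]
orientation: [-0.627, -3.078, 0.0]
contact_force: [-1.9, 0.6, 5.2]
finger_gap: -0.0
gripper_force: 2.6
```

```bash
python3 -m inch '[[0,0,0.01,0,0,0,1],[0,0,0.05,0,0,0,1],[0,0,0.05,0,0,0,1],[0,0,0.05,0,0,0,1],[0,0,0.05,0,0,0,1],[0.03,0,0,0,0,0,1],[0.03,0,0,0,0,0,1],[0,0,0,0,0,0,1],[0,0,0,0,0,0,1],[0,0,0,0,0,0,1]]'
python3 - <<'E'
from h import *
c=wrist();im=c["color"]
for x,y in[(.577,-.171),(.5745,.0587),(.668,-.049)]:print(np.round(proj(c,[x,y,.045])))
cv2.imwrite("pics/w5.png",im)
E
```

```text
t: 18.0
eef_pos: [0.7278, -0.0494, 0.2737]
orientation: [-0.627, -3.078, -0.0]
contact_force: [0.1, -0.3, -1.1]
finger_gap: -0.006
gripper_force: 0.0
[95. 71.]
[333. -45.]
[260. 112.]
```

View pics/w5.png

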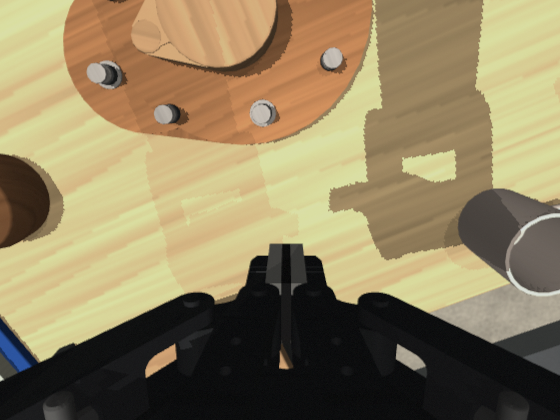

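The front pin (97,73) and side pin (261,113) sit down on their bushes. The back pin is out of this picture, but it ended at the same height and force as the other two.

```bash
python3 -c "
from station import *
print(finish_job())"
```

```text
the job is handed in; nothing more can be done
None
```

I pressed the front, back and side pins down in that order, each to its bush with about 5–6 N, and handed the job in at about 18 s; the final picture shows the front and side pins down, while the back pin was out of view and is judged by its matching height and force.

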